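Zero the scale and bring the ball dish round to its pan

ROBOT

A 6-joint arm with a two-finger parallel gripper is mounted at the origin on the work surface. World frame = base frame: x ahead of the robot, y to its left, z up, the work surface at z = 0. Lengths are in m, angles in rad, forces in N, time in s.
With the tool pointing down it reaches from about 0.35 to 0.975 m from the base axis. Payload 4.9 kg.
Tool frame: the origin (TCP) lies midway between the tips of the shut fingers; the grasp point (between the pads) lies 19 mm behind it; z points along the fingers, y is the direction in which the jaws open and shut (so a half turn about z gives the same grasp; the last joint's range is limited). The gripper opens to 85 mm and grips with 20 to 120 N. Pads are 22 mm wide; open, the fingers measure 114 mm over their backs; the gripper's body (76 mm by 85 mm) begins 54 mm behind the grasp point. The pads swing forward as they close: fully open they stand 13 mm farther back than shut.
Start: joints at [1.207, 0.053, 1.613, -0, 1.476, -0.119], TCP at [0.151, 0.606, 0.21] pointing down, gripper open.
Joint ranges: [-3.01, 3.01], [-1.01, 2.22], [0.06, 2.58], [-1.02, 4.17], [0.09, 2.62], [-3.14, 3.14]. Speed limits (rad/s): [2.57, 2.57, 3.14, 3.14, 3.14, 3.14].

INTERFACE

Orientations are given as a unit quaternion [w, x, y, z].
In Python, from plant import state, grab_frame, camera_info, job_done, cut_out gives the robot as it stands.
- The arm moves only by the tool step_arm, never from a script. Its argument "moves" is a list of rows, each a list of 7 numbers: the shift along the tool's x, y, z in m, then the turn, a rotation vector about the tool's x, y, z in rad, then the finger opening in m, from 0 to 0.0854. A call has 1 to 8 rows; each row shifts and turns the commanded pose from where the row before left it, along the tool's axes as they then stand; what a row does not reach is not made up. A row lasts 1/10 s, in which the tool goes at most 50 mm and 8.59 degrees, less where a joint would pass 70% of its speed; a pose out of reach is approached as far as the arm can. A call is refused whole if a number of a shift passes 0.05 or a number of a turn 0.15, either way. A call with a gripper value outside its range is refused whole. The fingers move at their own pace and stop on an object; the grip force is fixed at half the most. Time passes only in rows, so rows that do not move let the fingers close. It gives the time, the measured TCP pose, the force and the opening at its end, in the units of the state.
- state(): the state, without advancing time (a new reading comes with each control period).
- grab_frame(name): name is "scene" or "side" or "wrist"; returns (picture, depth): 400x640x3 uint8, red, green, blue; 400x640 float32, m along the optical axis (not along the pixel's ray), 0 where there is no reading.
- camera_info(name): a dict with "intrinsics" (3x3 intrinsics, pixels), "dist_coeffs" ([k1, k2, p1, p2, k3] as OpenCV has them; the pictures are not rectified), "world_from_camera" (4x4, takes a point from camera to world coordinates). Camera axes: x right, y down, z forward; pixel columns grow to the right and rows downward; lengths in m; the calibration is good to about 2 mm. A picture is of the moment at which its call begins: read the wrist's pose just before it. camera_info takes no time and is no camera call; for the wrist camera it gives the pose at the moment of the call.
- job_done(): hands the job in, once; it reports no verdict.
Trained networks look in the newest picture that a camera, given by its name, has taken for a name from the list of things; names that differ only in an ending like _2 or _b are one class to them, and where a whole thing is asked for, a point or a joint stands for the part that bears it (a point fixed in the world has none). Each returns a list of dicts, best first, with "conf" (0 to 1); they miss things now and then, are a little off and sometimes report something else, mostly with a low value. They report only what shows in the picture. A call takes as long as a camera call. They do not tell look-alikes from the thing itself.
- cut_out(camera, query): "mask" (400x640 bool, what is visible of it) and "point" ([column, row] in pixels, amid what is visible of it).
The state is a dict: "time": time; "joint_pos": joint angles; "joint_vel": joint speeds; "joint_efforts": joint torques, N m; "tool_pos": TCP position; "tool_rot": TCP orientation; "contact_force": force on the tool from outside, world axes, zero at the start; "ft_torque": the same for the moment, N m; "gripper_width": opening from 0.0 (shut) to 1.0 (fully open).
Only numpy, scipy, OpenCV 4.12 (cv2) and the standard library are available. Lean on these libraries where they do the work, as an engineer would, in place of code of your own. Each camera call takes 0.05 s, during which the arm holds its last target.

TASK

Get ready to weigh the steel ball. First turn the scale's tare knob until its pointer reads zero; then take the spouted wooden dish with the loose ball in it, lift it about 8 cm straight up off its block, and turn it a quarter turn there, so that the spout reaches out over the scale's pan and points at its middle. Keep the dish level and the ball in the middle, never rolling out to the wall, leave everything else where it is, and finish while still holding the dish there, still and level, ready to be tipped.

Things in the scene. Friction and masses are not known exactly. Their poses are not given: they have to be found in the camera images.
- tare (a joint): tare knob of the scale, rad: 0 = pointer on the zero mark; grows as the knob turns clockwise seen from above; travel -0.9 to 2.2; turns with light friction (0.03 N m) and stays where it is left. The dial has a division every 0.175 rad (10 degrees)
- knob_grip (a point): on the tare knob's axis at the height to grip, 66 mm above the table. An upright black bar 36 mm long, 14 mm thick, its top 10 mm above this point, on a round skirt (diameter 38 mm, top 20 mm below this point). The point turns with the knob: bar and pointer lie along its x axis, the pointer (black strip over the dial, end 40 mm from the axis; white line on the bar's top) towards its -x
- scale: grey weighing scale, fixed, 116 mm (its x) by 290 mm (its y), housing top 35 mm above the table; origin under the housing's centre. White dial of diameter 104 mm at its y = +85 mm, steel pan at y = -85 mm. The zero mark is on the dial's -x side
- zero_mark (a point): the zero mark: the one thick black mark (13 x 6 mm) on the white dial, 45 mm from the knob's axis, on the scale's -x side
- pan (a point): centre of the scale's round steel pan (fixed, diameter 104 mm), on its top face, 44 mm above the table; its low rim rises 2 mm more
- rest: fixed striped wooden block on which the dish stands, 60 x 60 x 55 mm high; origin under its centre. It stands beside the pan, 107 to 120 mm from the pan's centre
- dish_grip (a point): on the dish's upright axis, 30 mm above its underside, the height to grip. Pale wooden dish on a foot, 44 mm high, 62 mm diameter, about 90 g; x axis along the spout, z up. Grip its two flat upright cheeks, 64 mm apart over all, facing its +y and -y, 36 mm long, 17 to 44 mm above the underside. It starts with the spout about square to the direction of the pan
- spout_tip (a point): end of the dish's spout, a channel 30 mm wide, 72 mm from the dish's axis along its x, 41 mm above its underside
- ball_center (a point): centre of the loose steel ball, diameter 16 mm, 17 g, in the middle of the dish; it rolls freely. The dish's inside is a shallow cone rising 8 degrees from its lowest point (on the axis, 26 mm above the underside) to a wall of inner radius 27 mm
- sander_center (a point): bystander: centre of a loose cork sanding block, 110 x 60 x 26 mm
- pencil_center (a point): bystander: centre of a loose carpenter's pencil, 170 mm long, 10 mm wide, 7 mm high, along its x
- tape_center (a point): bystander: centre of a loose roll of paper tape, diameter 100 mm, 25 mm high
- glue_center (a point): bystander: centre of a loose white bottle, diameter 60 mm, 150 mm high
- offcut_center (a point): bystander: centre of a loose striped offcut, 160 x 90 x 30 mm
- jar_center (a point): bystander: centre of a loose glass jar, diameter 64 mm, 75 mm high
Mind the look-alikes: they are no part of the job. What is shaped like the part that bears dish_grip but orange or purple is not meant. What is shaped like the rest but red is not meant.

How it is judged:
By the outcome, as a careful person would: the job done as asked, in the order asked, and still so for the second after the job is handed in, while the arm keeps its last pose, push and grip.
It also fails if it takes over 61 s, if anything falls off the work surface, if the arm or the gripper's body presses on something with over 40 N, if the wrist force passes 120 N, or if a joint passes its speed limit or range.

## Working session

There is one attempt and no reset: what is moved stays moved. The work goes in short steps, Python scripts to look and compute and a tool call to move; the robot and the scene stay as the last step left them, time stands still between calls to the robot, and variables do not carry over. Pictures are saved under pics/ and viewed, and the job is handed in when it is done.

Besides the shell and the picture viewer there is one more tool, called after ">>>" as name(argument=value, ...) on one line, values as JSON. step_arm: Moves the arm, as the interface text tells. Its arguments: {"type":"object","properties":{"moves":{"type":"array"}},"required":["moves"]}

```bash
ls; mkdir -p pics; python3 - <<'E'
from plant import *
import cv2
for n in ["scene","side","wrist"]:
    ci=camera_info(n); p,d=grab_frame(n)
    cv2.imwrite(f"pics/{n}0.png",p[:,:,::-1]); 
    import numpy as np
    np.savez(f"{n}0.npz",p=p,d=d,K=ci["intrinsics"],D=ci["dist_coeffs"],T=ci["world_from_camera"])
    print(n,np.round(ci["intrinsics"],1).tolist(),np.round(ci["dist_coeffs"],3),np.round(ci["world_from_camera"],3).tolist())
print(state())
E
```

```text
pics
scene [[497.2, 0.0, 323.3], [0.0, 497.2, 208.7], [0.0, 0.0, 1.0]] [0.011 0.    0.    0.    0.   ] [[0.51, 0.738, -0.442, 1.184], [0.86, -0.434, 0.268, -0.37], [0.006, -0.517, -0.856, 1.276], [0.0, 0.0, 0.0, 1.0]]
side [[486.3, 0.0, 317.8], [0.0, 486.3, 202.4], [0.0, 0.0, 1.0]] [-0.147  0.     0.     0.     0.   ] [[0.711, -0.37, 0.598, -0.235], [-0.703, -0.39, 0.594, -0.814], [0.013, -0.843, -0.538, 0.829], [0.0, 0.0, 0.0, 1.0]]
wrist [[287.8, 0.0, 321.7], [0.0, 287.8, 201.5], [0.0, 0.0, 1.0]] [-0.032  0.     0.     0.     0.   ] [[0.241, 0.92, 0.308, 0.072], [0.97, -0.228, -0.078, 0.627], [-0.001, 0.318, -0.948, 0.373], [0.0, 0.0, 0.0, 1.0]]
{'time': 0.15, 'joint_pos': array([ 1.20699560e+00,  5.32306358e-02,  1.61400464e+00, -2.32622676e-05,
        1.47599889e+00, -1.19032673e-01]), 'joint_vel': array([-0.00079602, -0.00119194, -0.0053352 ,  0.00086284,  0.00243415,
        0.00032357]), 'joint_efforts': array([ 2.56581816e-04, -3.94242489e+01, -3.70721948e+01, -8.58906537e-05,
        4.65490957e-03,  4.61347781e-05]), 'tool_pos': array([0.15129209, 0.60586225, 0.20851415]), 'tool_rot': array([-1.84982558e-04,  1.22077605e-01,  9.92520219e-01, -7.99721124e-04]), 'contact_force': array([-0.35890099,  0.13461635,  0.38139205]), 'ft_torque': array([-0.02910394, -0.02368847,  0.00158196]), 'gripper_width': 0.9997530789993024}
```

View pics/scene0.png

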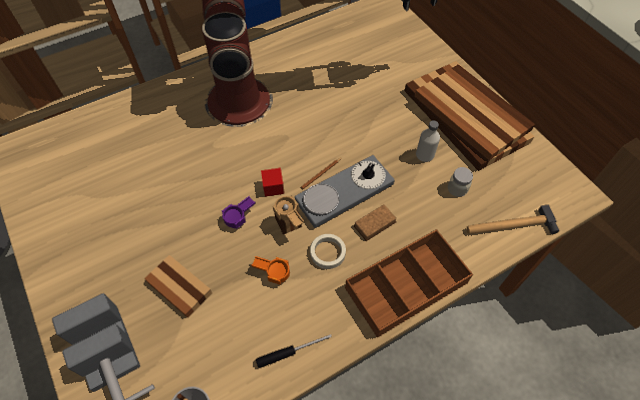

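View pics/side0.png

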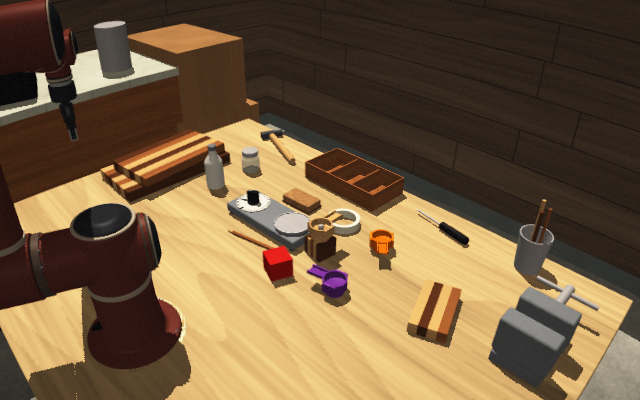

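View pics/wrist0.png

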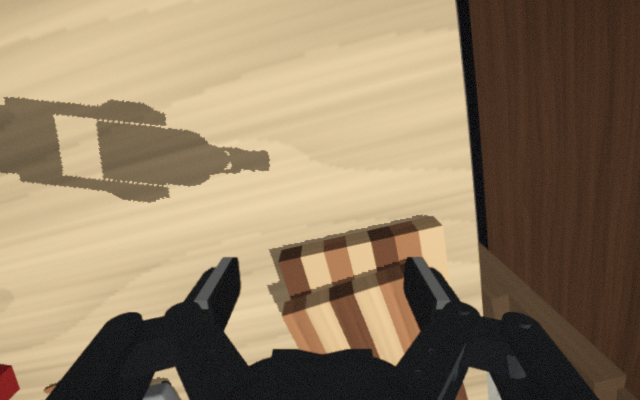

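Scene view: dish candidates are pale wood (286,205, ball inside, on the striped block), orange (272,268) and purple (237,214); rest candidates are the striped block (288,222) and the red one (272,181). I choose the pale dish. The scale has its pan at (321,198) and dial at (368,174). Next come close crops and measurements.

```bash
cat > h.py <<'E'
import numpy as np, cv2
from plant import *
def load(n):
    z=np.load(n); return z
def rays(z,uv):
    uv=np.asarray(uv,float).reshape(-1,1,2)
    n=cv2.undistortPoints(uv,z["K"],z["D"]).reshape(-1,2)
    return np.c_[n,np.ones(len(n))]
def onplane(z,uv,h):
    r=rays(z,uv)@z["T"][:3,:3].T; o=z["T"][:3,3]
    return o+r*((h-o[2])/r[:,2])[:,None]
def cloud(z,m):
    v,u=np.nonzero(m&(z["d"]>0)); d=z["d"][v,u]
    P=rays(z,np.c_[u,v])*d[:,None]
    return P@z["T"][:3,:3].T+z["T"][:3,3], u,v
def proj(z,P):
    P=np.asarray(P,float).reshape(-1,3)
    Ti=np.linalg.inv(z["T"]); r,_=cv2.Rodrigues(Ti[:3,:3])
    return cv2.projectPoints(P,r,Ti[:3,3],z["K"],z["D"])[0].reshape(-1,2)
def snap(n,tag):
    ci=camera_info(n); p,d=grab_frame(n)
    np.savez(f"{tag}.npz",p=p,d=d,K=ci["intrinsics"],D=ci["dist_coeffs"],T=ci["world_from_camera"])
    return load(f"{tag}.npz")
E
python3 - <<'E'
from h import *
for n,b in [("scene",(255,145,410,250)),("side",(215,175,365,290))]:
    z=load(n+"0.npz"); x0,y0,x1,y1=b
    cv2.imwrite(f"pics/{n}0c.png",cv2.resize(z["p"][y0:y1,x0:x1,::-1],None,fx=5,fy=5,interpolation=cv2.INTER_CUBIC))
    for q in ["pan","tare","knob_grip","zero_mark","scale","rest","dish_grip","spout_tip","ball_center"]:
        for r in cut_out(n,q)[:3]:
            P,u,v=cloud(z,r["mask"])
            print(n,q,round(r["conf"],2),np.round(r["point"],1),r["mask"].sum(),np.round(np.median(P,0),3) if len(P) else None)
E
```

```text
scene pan 0.65 [344.4 188.7] 3323 [0.522 0.106 0.036]
scene tare 0.42 [366.5 171.9] 123 [0.514 0.196 0.059]
scene tare 0.38 [374.9 221.1] 849 [0.652 0.129 0.024]
scene knob_grip 0.5 [370.  173.6] 119 [0.514 0.196 0.061]
scene zero_mark 0.85 [344.5 187. ] 3561 [0.522 0.104 0.036]
scene zero_mark 0.67 [425.6 142.8] 661 [0.528 0.4   0.084]
scene scale 0.73 [342.5 192.3] 3344 [0.522 0.105 0.036]
scene rest 0.65 [268.3 182.5] 511 [ 0.397 -0.066  0.052]
scene rest 0.64 [286.1 224.7] 179 [ 0.54  -0.105  0.033]
scene dish_grip 0.77 [237.3 212.8] 606 [ 0.425 -0.207  0.035]
scene dish_grip 0.71 [270.5 268. ] 704 [ 0.636 -0.195  0.034]
scene dish_grip 0.58 [290.8 207.7] 621 [ 0.518 -0.084  0.091]
scene spout_tip 0.89 [287.5 210.4] 600 [ 0.522 -0.085  0.092]
scene spout_tip 0.88 [238.8 212.4] 553 [ 0.425 -0.206  0.036]
scene spout_tip 0.8 [274.4 268.7] 604 [ 0.638 -0.193  0.035]
scene ball_center 0.51 [373.4 173.1] 154 [0.513 0.196 0.05 ]
side pan 0.84 [272.2 216.7] 2533 [0.486 0.097 0.037]
side tare 0.66 [250.6 195.7] 159 [0.5   0.191 0.058]
side knob_grip 0.42 [253.3 195.4] 143 [0.5   0.191 0.059]
side zero_mark 0.95 [271.  216.2] 2563 [0.487 0.099 0.037]
side zero_mark 0.75 [249.7 159.8] 421 [0.656 0.404 0.049]
side scale 0.68 [271.8 220.9] 2671 [0.487 0.099 0.037]
side rest 0.78 [320.5 247.6] 607 [ 0.487 -0.109  0.033]
side rest 0.65 [278.1 264.7] 829 [ 0.368 -0.082  0.048]
side dish_grip 0.78 [319.5 228.6] 639 [ 0.511 -0.088  0.092]
side dish_grip 0.62 [331.  281.2] 800 [ 0.422 -0.21   0.035]
side dish_grip 0.62 [379.3 243. ] 469 [ 0.639 -0.191  0.04 ]
side spout_tip 0.96 [326.  226.1] 646 [ 0.511 -0.088  0.092]
side spout_tip 0.84 [381.8 240.7] 522 [ 0.639 -0.188  0.038]
side spout_tip 0.83 [330.6 278.2] 795 [ 0.423 -0.21   0.036]
```

View pics/scene0c.png

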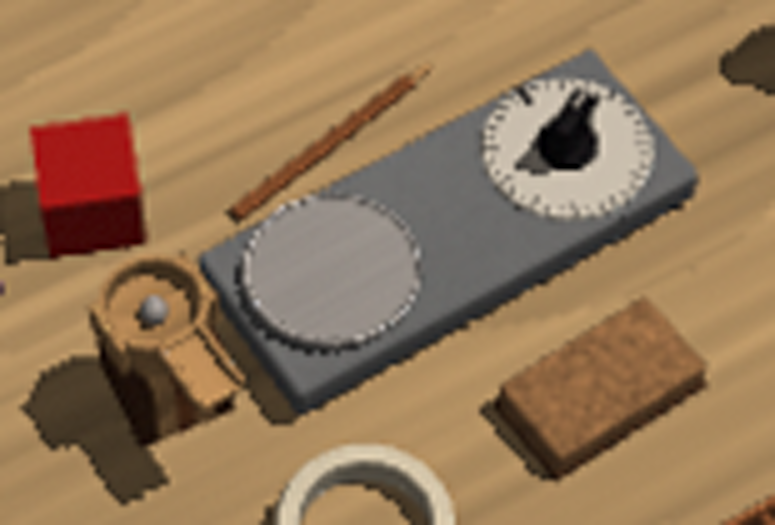

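View pics/side0c.png

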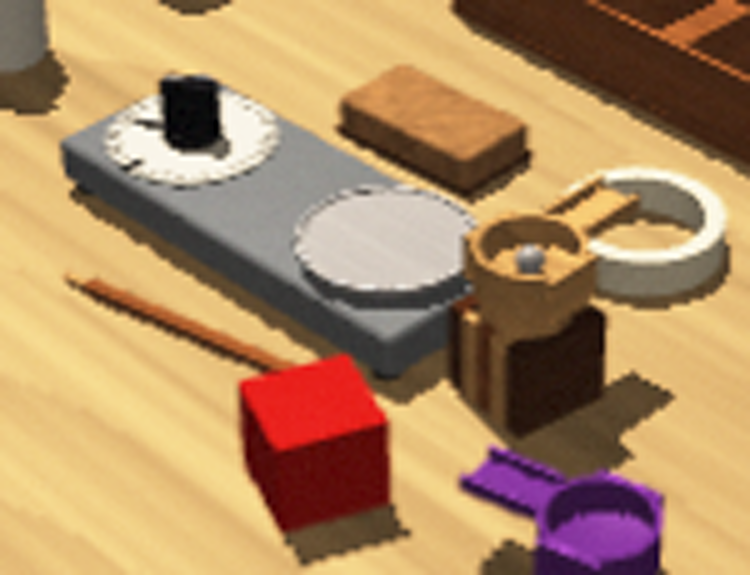

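The crops confirm the choice: the pale dish with the ball inside stands on the striped block. On the dial, the pointer sits clockwise of the zero mark. I'll fit these properly.

```bash
python3 - <<'E'
from h import *
for n,b in [("scene",(0,400,0,640)),("side",(0,400,0,640))]:
    z=load(n+"0.npz"); P,u,v=cloud(z,np.ones((400,640),bool)); 
    img=z["p"].astype(int); c=img[v,u]
    sel=(abs(P[:,0]-.52)<.15)&(abs(P[:,1]-.1)<.2)
    # height hist around scale
    mx,mn=c.max(1),c.min(1)
    pan=sel&(mx-mn<40)&(P[:,2]>.039)&(P[:,2]<.052)&(P[:,1]<.1)&(P[:,1]>-.06)
    dial=sel&(mx>170)&(P[:,2]>.028)&(P[:,2]<.05)&(P[:,1]>.12)
    hous=sel&(mx-mn<40)&(P[:,2]>.028)&(P[:,2]<.052)&(P[:,1]>-.08)
    for nm,m in [("pan",pan),("dial",dial)]:
        print(n,nm,m.sum(),np.round(np.median(P[m],0),4), "circ",[np.round(t,4) for t in cv2.minEnclosingCircle(P[m][:,:2].astype(np.float32))], "px",u[m].min(),u[m].max(),v[m].min(),v[m].max())
    r=cv2.minAreaRect(P[hous][:,:2].astype(np.float32)); print("house",r,hous.sum())
    ds=(abs(P[:,0]-.52)<.1)&(abs(P[:,1]+.09)<.06)&(P[:,2]>.085)&(P[:,2]<.12)
    print("dish top",ds.sum(),np.percentile(P[ds],[2,50,98],axis=0).round(4).tolist())
E
```

```text
scene pan 800 [0.5148 0.0278 0.043 ] circ [array([0.5182, 0.0363]), np.float64(0.0721)] px 300 347 181 218
scene dial 451 [0.5186 0.1945 0.0371] circ [array([0.507 , 0.1981]), np.float64(0.0523)] px 352 384 161 187
house ((0.512233555316925, 0.11299993097782135), (0.11887354403734207, 0.2907763123512268), 2.0645341873168945) 2994
dish top 407 [[0.4835, -0.1166, 0.0855], [0.5313, -0.0834, 0.0958], [0.5825, -0.0548, 0.1039]]
side pan 640 [0.5068 0.0288 0.045 ] circ [array([0.5054, 0.0183]), np.float64(0.0816)] px 266 309 210 242
side dial 399 [0.5056 0.1814 0.0388] circ [array([0.5598, 0.1929]), np.float64(0.1237)] px 228 307 188 211
house ((0.5185696482658386, 0.07331852614879608), (0.18809044361114502, 0.381895512342453), 18.51586151123047) 2097
dish top 477 [[0.4783, -0.1183, 0.0855], [0.52, -0.0849, 0.0964], [0.5772, -0.0565, 0.1043]]
```

```bash
cat >> h.py <<'E'
from scipy.spatial.transform import Rotation as R
def pose():
    s=state(); q=s["tool_rot"]; return s, s["tool_pos"], R.from_quat([q[1],q[2],q[3],q[0]])
def Rdown(psi):
    y=np.array([np.cos(psi),np.sin(psi),0]); zz=np.array([0,0,-1.]); return R.from_matrix(np.c_[np.cross(y,zz),y,zz])
def plan(target,psi,n=None,p0=None,R0=None):
    s,p,r=pose(); p=p if p0 is None else np.array(p0); r=r if R0 is None else R0
    Rt=Rdown(psi); d=np.array(target)-p; rv=(r.inv()*Rt).as_rotvec()
    n=n or int(np.ceil(max(np.linalg.norm(d)/.045,np.linalg.norm(rv)/.14)))
    # constant turn per row, straight path
    for i in range(n):
        ri=r*R.from_rotvec(rv*i/n); print(np.round(np.r_[ri.inv().apply(d/n),rv/n],4).tolist())
    return n
E
python3 - <<'E'
from h import *
s,p,r=pose(); y=r.as_matrix()[:,1]; print("psi",np.degrees(np.arctan2(y[1],y[0])))
plan([.50,.20,.27],np.radians(50))
E
```

```text
psi 75.97555705833827
[-0.0364, -0.0258, -0.005, 0.0, 0.0, 0.0378]
[-0.0373, -0.0244, -0.005, 0.0, 0.0, 0.0378]
[-0.0382, -0.023, -0.005, 0.0, 0.0, 0.0378]
[-0.0391, -0.0215, -0.005, 0.0, 0.0, 0.0378]
[-0.0399, -0.02, -0.005, 0.0, 0.0, 0.0378]
[-0.0406, -0.0185, -0.005, 0.0, 0.0, 0.0378]
[-0.0413, -0.017, -0.005, 0.0, 0.0, 0.0378]
[-0.0419, -0.0154, -0.005, 0.0, 0.0, 0.0378]
[-0.0424, -0.0138, -0.005, 0.0, 0.0, 0.0378]
[-0.0429, -0.0122, -0.005, 0.0, 0.0, 0.0378]
[-0.0433, -0.0106, -0.005, 0.0, 0.0, 0.0378]
[-0.0437, -0.0089, -0.005, 0.0, 0.0, 0.0378]
```

>>> step_arm(moves=[[-0.036,-0.026,-0.005,0,0,0.038,0.0854],[-0.037,-0.024,-0.005,0,0,0.038,0.0854],[-0.038,-0.023,-0.005,0,0,0.038,0.0854],[-0.039,-0.022,-0.005,0,0,0.038,0.0854],[-0.04,-0.02,-0.005,0,0,0.038,0.0854],[-0.041,-0.018,-0.005,0,0,0.038,0.0854],[-0.041,-0.017,-0.005,0,0,0.038,0.0854],[-0.042,-0.015,-0.005,0,0,0.038,0.0854]])

```text
time: 1.85
tool_pos: [0.3843, 0.3345, 0.25]
tool_rot: [0.0, 0.272, 0.962, 0.0]
contact_force: [0.8, 0.6, 0.3]
gripper_width: 0.999
```

>>> step_arm(moves=[[-0.042,-0.014,-0.005,0,0,0.038,0.0854],[-0.043,-0.012,-0.005,0,0,0.038,0.0854],[-0.043,-0.011,-0.005,0,0,0.038,0.0854],[-0.044,-0.009,-0.005,0,0,0.038,0.0854],[0,0,0,0,0,0,0.0854],[0,0,0,0,0,0,0.0854]])

```text
time: 2.45
tool_pos: [0.499, 0.1994, 0.2695]
tool_rot: [-0.0, 0.344, 0.939, 0.0]
contact_force: [0.0, 0.8, 0.7]
gripper_width: 1.002
```

```bash
python3 - <<'E'
from h import *
s,p,r=pose(); print(s["time"],p,r.as_matrix()[:,1],s["joint_pos"])
z=snap("wrist","w1"); cv2.imwrite("pics/w1.png",z["p"][:,:,::-1])
print(z["T"].round(3).tolist())
print(proj(z,[[.51,.198,.037],[.514,.028,.044],[.515,-.085,.09]]))
E
```

```text
2.45 [0.49900785 0.19944969 0.26952355] [6.46229430e-01 7.63143181e-01 9.37772003e-05] [ 2.41468565e-01 -1.86416023e-01  1.74163642e+00  4.51610631e-04
  1.58658343e+00 -6.26687504e-01]
[[0.645, 0.724, 0.243, 0.437], [0.764, -0.612, -0.204, 0.253], [0.0, 0.317, -0.948, 0.434], [0.0, 0.0, 0.0, 1.0]]
[[325.19694994 173.79886763]
 [240.96846607 247.76703156]
 [179.02961693 307.54032659]]
```

View pics/w1.png

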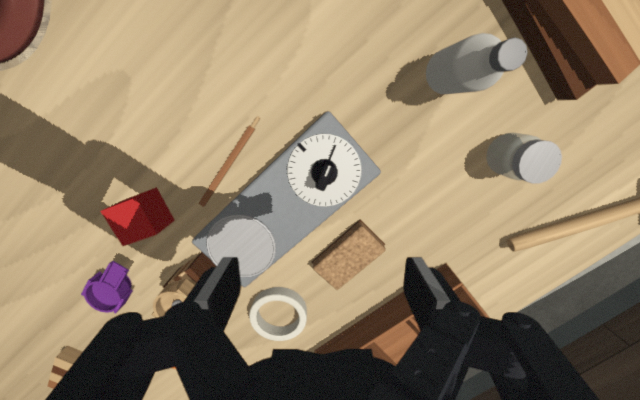

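The wrist view shows the dial centre near (324,170), the pointer tip near (334,147) and the zero mark near (302,147). The pan is at (240,246) and the dish is partly hidden at (177,305). I'll zoom in on the dial.

```bash
python3 - <<'E'
from h import *
z=load("w1.npz")
c=z["p"][128:214,280:370,::-1]; c=cv2.resize(c,None,fx=7,fy=7,interpolation=cv2.INTER_CUBIC); cv2.imwrite("pics/w1c.png",c)
img=z["p"]; H=.037
def fit(mask,h):
    cs,_=cv2.findContours(mask.astype(np.uint8),cv2.RETR_EXTERNAL,cv2.CHAIN_APPROX_NONE); k=max(cs,key=cv2.contourArea).reshape(-1,2)
    k=cv2.convexHull(k).reshape(-1,2)
    P=onplane(z,k,h)[:,:2]; A=np.c_[2*P,np.ones(len(P))]; s=np.linalg.lstsq(A,(P**2).sum(1),rcond=None)[0]
    return s[:2],np.sqrt(s[2]+s[0]**2+s[1]**2)
m=img.min(2)>165; mm=np.zeros_like(m); mm[125:215,280:370]=m[125:215,280:370]
print("dial",fit(mm,.037))
E
```

```text
dial (array([0.50618261, 0.19936687]), np.float64(0.05221009006438209))
```

View pics/w1c.png

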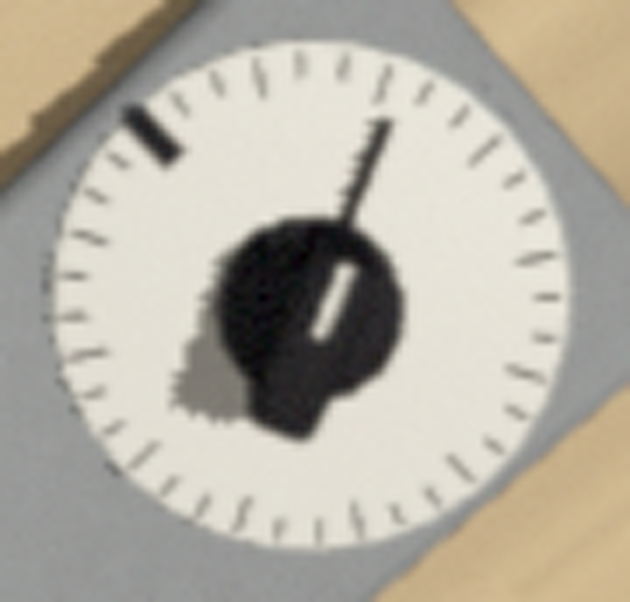

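```bash
python3 - <<'E'
from h import *
z=load("w1.npz"); f=lambda x,y:((x+.5)/7-.5+280,(y+.5)/7-.5+128)
c=np.array([.5062,.1994])
for nm,xy,h in [("tip",(385,123),.039),("root",(343,222),.039),("mark",(153,137),.037),("mark out",(133,112),.037),("mark in",(172,160),.037)]:
    P=onplane(z,[f(*xy)],h)[0,:2]; d=P-c; print(nm,P.round(4),np.linalg.norm(d).round(4),np.degrees(np.arctan2(d[1],d[0])).round(1))
a=onplane(z,[f(323,335),f(349,265)],.076)[:,:2]; print("line",a.round(4),np.degrees(np.arctan2(*(a[1]-a[0])[::-1])))
a=onplane(z,[f(343,222),f(385,123)],.039)[:,:2]; print("strip dir",np.degrees(np.arctan2(*(a[1]-a[0])[::-1])))
E
```

```text
tip [0.4873 0.2336] 0.0391 118.9
root [0.4969 0.215 ] 0.0181 120.7
mark [0.4604 0.1971] 0.0459 -177.2
mark out [0.4542 0.1973] 0.052 -177.7
mark in [0.4661 0.197 ] 0.0401 -176.6
line [[0.5049 0.2026]
 [0.498  0.2144]] 120.09368001789656
strip dir 117.31684681197183
```

```bash
python3 - <<'E'
from h import *
plan([.506,.199,.12],np.radians(29),6)
E
```

```text
[-0.0011, 0.0007, 0.0249, -0.0, -0.0001, 0.0606]
[-0.0011, 0.0007, 0.0249, -0.0, -0.0001, 0.0606]
[-0.001, 0.0008, 0.0249, -0.0, -0.0001, 0.0606]
[-0.001, 0.0009, 0.0249, -0.0, -0.0001, 0.0606]
[-0.0009, 0.0009, 0.0249, -0.0, -0.0001, 0.0606]
[-0.0009, 0.001, 0.0249, -0.0, -0.0001, 0.0606]
```

>>> step_arm(moves=[[-0.001,0.001,0.025,0,0,0.06,0.045],[-0.001,0.001,0.025,0,0,0.06,0.045],[-0.001,0.001,0.025,0,0,0.06,0.045],[-0.001,0.001,0.025,0,0,0.061,0.045],[-0.001,0.001,0.025,0,0,0.061,0.045],[-0.001,0.001,0.025,0,0,0.061,0.045],[0,0,0,0,0,0,0.045],[0,0,0,0,0,0,0.045]])

```text
time: 3.3
tool_pos: [0.5062, 0.2005, 0.1195]
tool_rot: [-0.0, 0.506, 0.863, -0.0]
contact_force: [-0.0, -0.5, -0.2]
gripper_width: 0.525
```

```bash
python3 - <<'E'
from h import *
s,p,r=pose(); y=r.as_matrix()[:,1]; print(s["time"],p,np.degrees(np.arctan2(y[1],y[0])),s["gripper_width"])
z=snap("wrist","w2"); cv2.imwrite("pics/w2.png",z["p"][:,:,::-1])
print(proj(z,[[.506,.199,.076],p]))
E
```

```text
3.3 [0.50621727 0.20051181 0.11952288] 29.226596804122835 0.525304031106208
[[319.68839087 218.79386493]
 [320.63359534 242.70617367]]
```

View pics/w2.png

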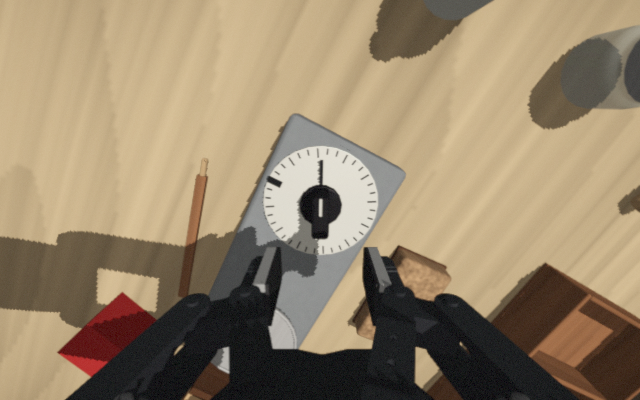

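The bar lies along column 320, midway between the fingers, and parallel to them, so the grasp alignment is good. I'll descend.

>>> step_arm(moves=[[-0.001,-0.0005,0.02,0,0,0,0.045],[0,0,0.02,0,0,0,0.045],[0,0,0.02,0,0,0,0.045],[0,0,0.009,0,0,0,0.045],[0,0,0,0,0,0,0.035],[0,0,0,0,0,0,0.028],[0,0,0,0,0,0,0.022],[0,0,0,0,0,0,0.018]])

```text
time: 4.15
tool_pos: [0.5077, 0.1985, 0.0518]
tool_rot: [0.001, 0.507, 0.862, 0.0]
contact_force: [-0.5, 0.1, 0.7]
gripper_width: 0.214
```

>>> step_arm(moves=[[0,0,0,0,0,0,0.014],[0,0,0,0,0,0,0.01],[0,0,0,0,0,0,0.006],[0,0,0,0,0,0,0.006]])

```text
time: 4.55
tool_pos: [0.5061, 0.1978, 0.0513]
tool_rot: [-0.001, 0.507, 0.862, -0.002]
contact_force: [-5.8, -3.0, 5.9]
gripper_width: 0.124
```

```bash
python3 - <<'E'
from h import *
s,p,r=pose(); y=r.as_matrix()[:,1]; print(s["time"],p,np.degrees(np.arctan2(y[1],y[0])),s["gripper_width"],s["contact_force"])
z=snap("wrist","w3"); cv2.imwrite("pics/w3.png",z["p"][:,:,::-1])
E
```

```text
4.55 [0.50608309 0.19775359 0.0512822 ] 29.063195998108558 0.12416047328813813 [-5.79838975 -2.97366648  5.87342933]
```

View pics/w3.png

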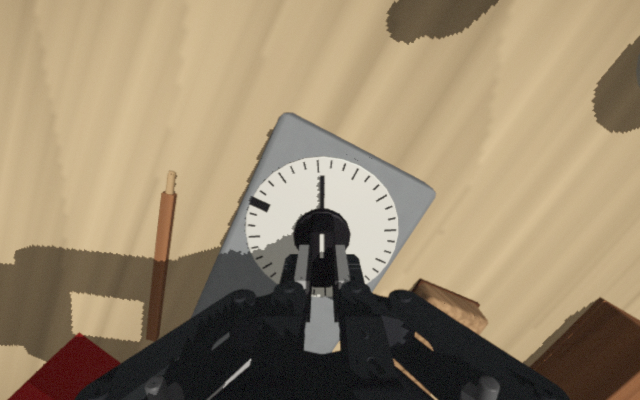

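```bash
python3 - <<'E'
from h import *
z=load("w3.npz"); c=z["p"][145:265,235:410,::-1]; cv2.imwrite("pics/w3c.png",cv2.resize(c,None,fx=4.5,fy=4.5,interpolation=cv2.INTER_CUBIC))
E
```

```text
(no output)
```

View pics/w3c.png

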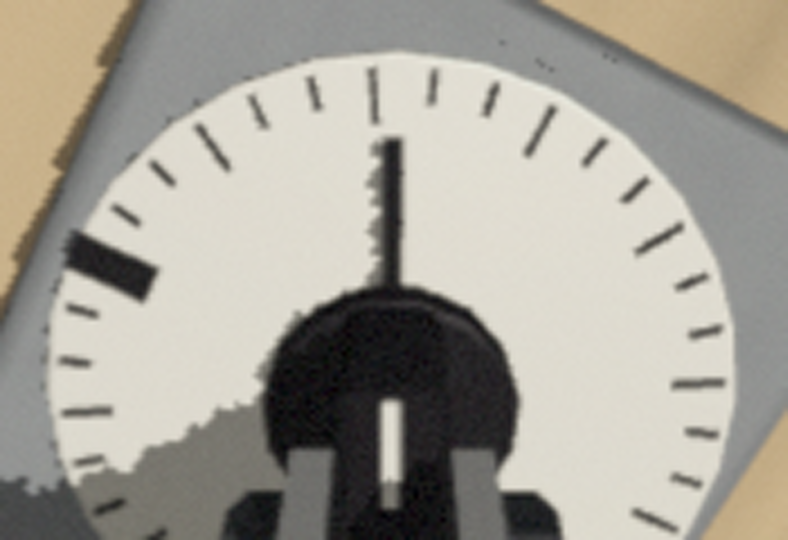

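The pointer sits 3/10 of the way from the 60° tick to the 70° tick, so it reads about 63° (1.10 rad) clockwise. I'll turn it 1.10 rad counter-clockwise.

>>> step_arm(moves=[[0,0,0,0,0,-0.1,0.006],[0,0,0,0,0,-0.14,0.006],[0,0,0,0,0,-0.14,0.006],[0,0,0,0,0,-0.14,0.006],[0,0,0,0,0,-0.14,0.006],[0,0,0,0,0,-0.14,0.006],[0,0,0,0,0,-0.14,0.006],[0,0,0,0,0,-0.1,0.006]])

```text
time: 5.4
tool_pos: [0.506, 0.1977, 0.0513]
tool_rot: [-0.002, 0.009, 1.0, -0.001]
contact_force: [-5.8, -3.7, 6.4]
gripper_width: 0.131
```

>>> step_arm(moves=[[0,0,0,0,0,-0.06,0.006],[0,0,0,0,0,0,0.006],[0,0,0,0,0,0,0.006]])

```text
time: 5.7
tool_pos: [0.506, 0.1977, 0.0513]
tool_rot: [-0.002, -0.018, 1.0, -0.001]
contact_force: [-6.2, -3.5, 6.5]
gripper_width: 0.128
```

```bash
python3 - <<'E'
from h import *
s,p,r=pose(); y=r.as_matrix()[:,1]; print(s["time"],p,np.degrees(np.arctan2(y[1],y[0])),s["gripper_width"],s["contact_force"])
z=snap("wrist","w4"); cv2.imwrite("pics/w4.png",cv2.resize(z["p"][145:295,220:420,::-1],None,fx=4,fy=4,interpolation=cv2.INTER_CUBIC))
E
```

```text
5.7 [0.50604949 0.19765818 0.05132444] 92.09727762405058 0.12774230200700204 [-6.24028724 -3.5167815   6.52733952]
```

View pics/w4.png

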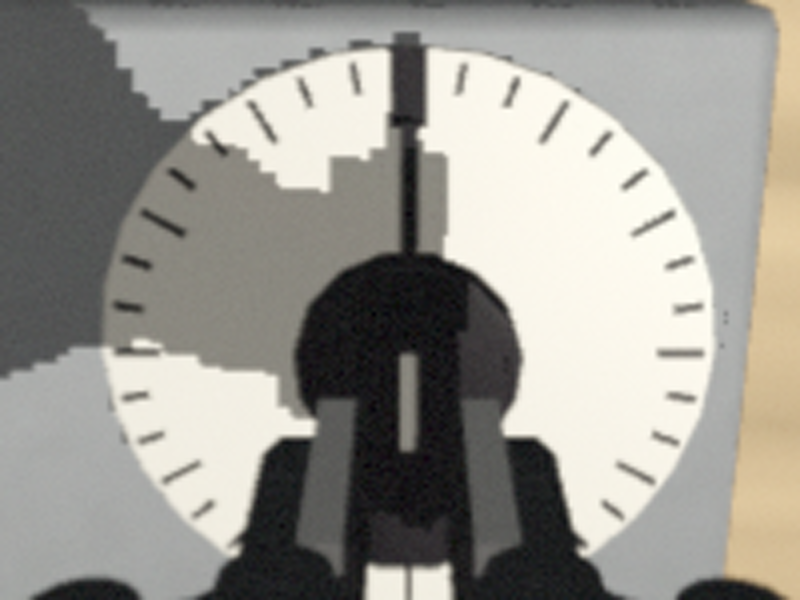

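The pointer (column 408) is centred on the thick mark (391–426). I'll release, lift and check again.

>>> step_arm(moves=[[0,0,0,0,0,0,0.02],[0,0,0,0,0,0,0.035],[0,0,0,0,0,0,0.045],[0,0,-0.02,0,0,0,0.045],[0,0,-0.03,0,0,0,0.045],[0,0,-0.04,0,0,0,0.06],[0,0,-0.045,0,0,0,0.08],[0,0,-0.045,0,0,0,0.0854]])

```text
time: 6.55
tool_pos: [0.5069, 0.1985, 0.2321]
tool_rot: [0.0, -0.018, 1.0, 0.0]
contact_force: [0.9, 0.1, 0.3]
gripper_width: 0.994
```

>>> step_arm(moves=[[0,0,0,0,0,0,0.0854]])

```text
time: 6.65
tool_pos: [0.5113, 0.1995, 0.2397]
tool_rot: [0.007, -0.018, 1.0, 0.002]
contact_force: [0.5, -0.2, -0.1]
gripper_width: 1.002
```

```bash
python3 - <<'E'
from h import *
s,p,r=pose(); y=r.as_matrix()[:,1]; print(s["time"],p,np.degrees(np.arctan2(y[1],y[0])),s["joint_pos"])
z=snap("wrist","w5"); cv2.imwrite("pics/w5.png",cv2.resize(z["p"][110:350,160:480,::-1],None,fx=2.5,fy=2.5,interpolation=cv2.INTER_CUBIC))
E
```

```text
6.65 [0.51126469 0.1995389  0.23971583] 92.08499926405065 [ 2.36419624e-01 -1.57218928e-01  1.76495672e+00  1.26799194e-04
  1.51861252e+00 -1.37074894e+00]
```

View pics/w5.png

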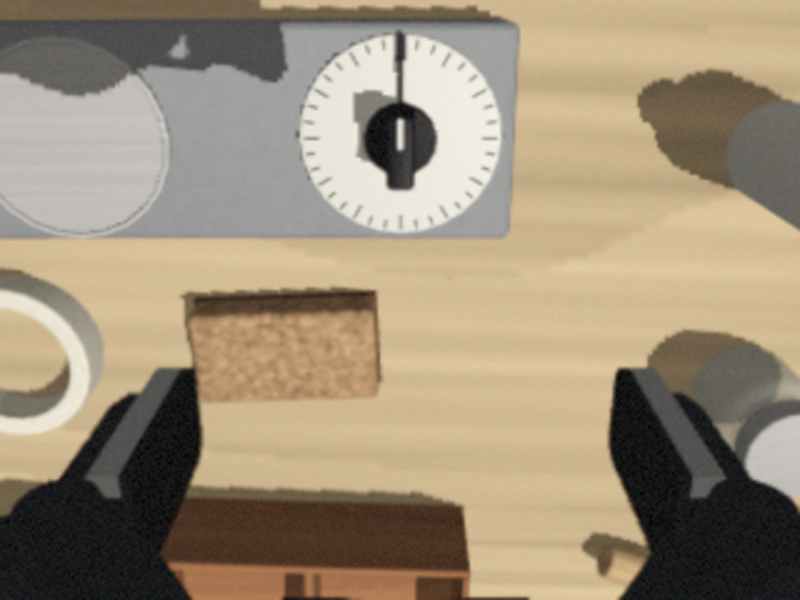

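The tare is confirmed at zero after release. Next I move over the dish while turning half round.

```bash
python3 - <<'E'
from h import *
s,p,r=pose()
# manual: rotate 24 rows of +0.132 about tool z, straight path
d=(np.array([.50,-.085,.26])-p)/24
for i in range(24):
    ri=Rdown(np.radians(92.085)-0.132*i); print(np.round(ri.inv().apply(d),4).tolist(),end=" ")
print(np.degrees(np.radians(92.085)-.132*24))
E
```

```text
[0.0008, -0.0118, -0.001] [-0.0007, -0.0118, -0.001] [-0.0023, -0.0116, -0.001] [-0.0038, -0.0112, -0.001] [-0.0052, -0.0106, -0.001] [-0.0066, -0.0098, -0.001] [-0.0078, -0.0089, -0.001] [-0.0089, -0.0078, -0.001] [-0.0099, -0.0065, -0.001] [-0.0106, -0.0052, -0.001] [-0.0112, -0.0037, -0.001] [-0.0116, -0.0022, -0.001] [-0.0118, -0.0007, -0.001] [-0.0118, 0.0009, -0.001] [-0.0116, 0.0024, -0.001] [-0.0112, 0.0039, -0.001] [-0.0106, 0.0054, -0.001] [-0.0098, 0.0067, -0.001] [-0.0088, 0.0079, -0.001] [-0.0077, 0.009, -0.001] [-0.0064, 0.01, -0.001] [-0.005, 0.0107, -0.001] [-0.0036, 0.0113, -0.001] [-0.0021, 0.0117, -0.001] -89.42802949744481
```

>>> step_arm(moves=[[0.001,-0.012,-0.001,0,0,0.132,0.0854],[-0.001,-0.012,-0.001,0,0,0.132,0.0854],[-0.002,-0.012,-0.001,0,0,0.132,0.0854],[-0.004,-0.011,-0.001,0,0,0.132,0.0854],[-0.005,-0.011,-0.001,0,0,0.132,0.0854],[-0.007,-0.01,-0.001,0,0,0.132,0.0854],[-0.008,-0.009,-0.001,0,0,0.132,0.0854],[-0.009,-0.008,-0.001,0,0,0.132,0.0854]])

```text
time: 7.5
tool_pos: [0.503, 0.1017, 0.2367]
tool_rot: [-0.001, 0.49, 0.871, -0.001]
contact_force: [0.7, -0.3, -0.1]
gripper_width: 0.999
```

>>> step_arm(moves=[[-0.01,-0.006,-0.001,0,0,0.132,0.0854],[-0.011,-0.005,-0.001,0,0,0.132,0.0854],[-0.011,-0.004,-0.001,0,0,0.132,0.0854],[-0.012,-0.002,-0.001,0,0,0.132,0.0854],[-0.012,-0.001,-0.001,0,0,0.132,0.0854],[-0.012,0.001,-0.001,0,0,0.132,0.0854],[-0.012,0.002,-0.001,0,0,0.132,0.0854],[-0.011,0.004,-0.001,0,0,0.132,0.0854]])

```text
time: 8.3
tool_pos: [0.4999, 0.0063, 0.2447]
tool_rot: [-0.001, 0.863, 0.506, -0.001]
contact_force: [0.3, 0.1, -0.4]
gripper_width: 0.997
```

>>> step_arm(moves=[[-0.011,0.005,-0.001,0,0,0.132,0.0854],[-0.01,0.007,-0.001,0,0,0.132,0.0854],[-0.009,0.008,-0.001,0,0,0.132,0.0854],[-0.008,0.009,-0.001,0,0,0.132,0.0854],[-0.006,0.01,-0.001,0,0,0.132,0.0854],[-0.005,0.011,-0.001,0,0,0.132,0.0854],[-0.004,0.011,-0.001,0,0,0.132,0.0854],[-0.002,0.012,-0.001,0,0,0.132,0.0854]])

```text
time: 9.1
tool_pos: [0.4961, -0.0894, 0.2527]
tool_rot: [-0.0, 1.0, 0.002, -0.001]
contact_force: [0.1, -0.2, -0.5]
gripper_width: 1.002
```

>>> step_arm(moves=[[0,0,0,0,0,0,0.0854],[0,0,0,0,0,0,0.0854],[0,0,0,0,0,0,0.0854]])

```text
time: 9.4
tool_pos: [0.4965, -0.0886, 0.2538]
tool_rot: [-0.0, 1.0, 0.006, -0.0]
contact_force: [0.3, 0.1, 0.3]
gripper_width: 1.0
```

```bash
python3 - <<'E'
from h import *
s,p,r=pose(); y=r.as_matrix()[:,1]; print(s["time"],p,np.degrees(np.arctan2(y[1],y[0])),s["joint_pos"])
z=snap("wrist","w6"); cv2.imwrite("pics/w6.png",z["p"][:,:,::-1])
for q in ["dish_grip","spout_tip","ball_center"]:
    for r in cut_out("wrist",q)[:3]: print(q,r["conf"],r["point"],r["mask"].sum())
E
```

```text
9.4 [ 0.4965105  -0.08861276  0.25377438] -89.31087984259696 [-3.24418949e-01 -2.63044245e-01  1.83213377e+00  2.53459337e-04
  1.57360756e+00  1.23435025e+00]
dish_grip 0.86 [413.9, 56.0] 3764
dish_grip 0.8 [404.8, 218.5] 2397
dish_grip 0.74 [319.7, 156.0] 3725
spout_tip 0.89 [403.6, 219.1] 2471
spout_tip 0.81 [319.6, 156.8] 3485
spout_tip 0.76 [412.9, 56.9] 3693
```

View pics/w6.png

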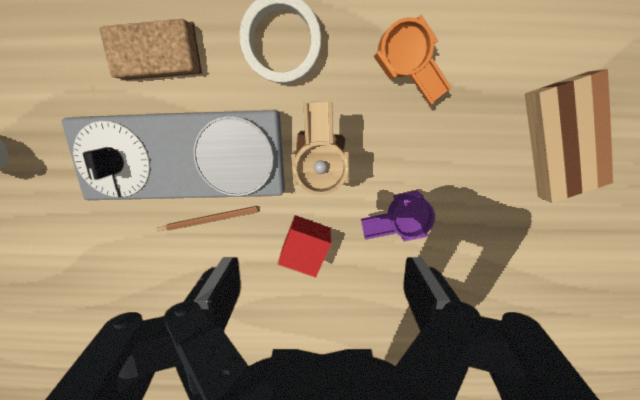

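The wrist view shows the dish at (320,165) with the ball at its centre (321,167), the spout pointing up to (320,105), and the pan at (235,155).

```bash
python3 - <<'E'
from h import *
z=load("w6.npz"); cv2.imwrite("pics/w6c.png",cv2.resize(z["p"][95:205,180:360,::-1],None,fx=4.4,fy=4.4,interpolation=cv2.INTER_CUBIC))
E
```

```text
(no output)
```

View pics/w6c.png

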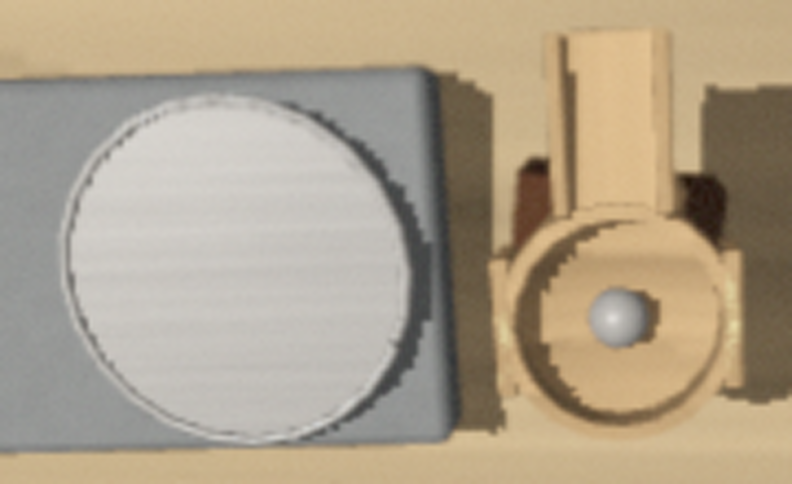

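```bash
python3 - <<'E'
from h import *
z=load("w6.npz"); k=4.4
f=lambda x,y:((x+.5)/k-.5+180,(y+.5)/k-.5+95)
W=lambda xy,h:onplane(z,[f(*xy)],h)[0,:2]
for nm,xy,h in [("ball",(618,317),.0891),("cheekL",(492,258),.099),("cheekLb",(503,395),.099),("cheekR",(743,250),.099),("cheekRb",(742,387),.099),("tip",(609,31),.096),("tipL",(547,33),.096),("tipR",(671,31),.096),("rimbot",(622,436),.099),("rootL",(563,213),.096),("rootR",(672,210),.096)]:
    print(nm,W(xy,h).round(4))
# pan rim ellipse fit
pts=[(60,250),(85,160),(140,105),(215,94),(290,110),(355,160),(400,225),(411,290),(385,370),(330,425),(262,441),(190,425),(120,375),(75,305)]
P=np.array([W(q,.046) for q in pts]); A=np.c_[2*P,np.ones(len(P))]; s=np.linalg.lstsq(A,(P**2).sum(1),rcond=None)[0]; print("pan",s[:2],np.sqrt(s[2]+s[0]**2+s[1]**2))
import math
b=(W((547,33),.096)+W((671,31),.096))/2-W((618,317),.0891); print("spout angle",math.degrees(math.atan2(b[1],b[0])),np.linalg.norm(b))
# scene/side ball check
for n in ["scene","side"]:
    zz=load(n+"0.npz"); print(n,proj(zz,[list(W((618,317),.0891))+[.0891], list(s[:2])+[.046]]))
E
```

```text
ball [ 0.5102 -0.0853]
cheekL [ 0.5269 -0.0534]
cheekLb [ 0.4912 -0.0555]
cheekR [ 0.5298 -0.1166]
cheekRb [ 0.4942 -0.1178]
tip [ 0.5817 -0.0823]
tipL [ 0.5811 -0.0674]
tipR [ 0.5819 -0.0973]
rimbot [ 0.4804 -0.0867]
rootL [ 0.538  -0.0712]
rootR [ 0.5391 -0.0986]
pan [0.51304763 0.02810441] 0.05143762057839096
spout angle 2.372399169396019 0.0713375508198842
scene [[285.16241462 205.92271573]
 [320.59939921 197.56479381]]
side [[320.56265168 226.73604484]
 [292.57386207 221.92147194]]
```

>>> step_arm(moves=[[0.003,-0.0005,0.02,0,0,-0.008,0.0854],[0.003,-0.0005,0.02,0,0,-0.008,0.0854],[0.003,-0.0005,0.02,0,0,-0.008,0.0854],[0.003,-0.0005,0.02,0,0,-0.008,0.0854],[0.002,-0.0005,0.02,0,0,0,0.0854],[0,-0.0005,0.014,0,0,0,0.0854],[0,0,0,0,0,0,0.0854],[0,0,0,0,0,0,0.0854]])

```text
time: 10.4
tool_pos: [0.5108, -0.0858, 0.1409]
tool_rot: [0.0, 1.0, 0.021, 0.0]
contact_force: [0.6, 0.2, -0.1]
gripper_width: 1.002
```

```bash
python3 - <<'E'
from h import *
s,p,r=pose(); y=r.as_matrix()[:,1]; print(s["time"],p,np.degrees(np.arctan2(y[1],y[0])),s["contact_force"])
z=snap("wrist","w7"); cv2.imwrite("pics/w7.png",cv2.resize(z["p"][60:360,120:520,::-1],None,fx=2,fy=2,interpolation=cv2.INTER_CUBIC))
print(proj(z,[[.5108,-.0855,.0891],[.5108,-.0855,.099],p]))
E
```

```text
10.4 [ 0.51077872 -0.08579071  0.14090761] -87.58595169092308 [ 0.58328132  0.2074068  -0.07005158]
[[322.6159359  212.42524984]
 [322.64219483 216.98294555]
 [323.24005411 241.50671406]]
```

View pics/w7.png

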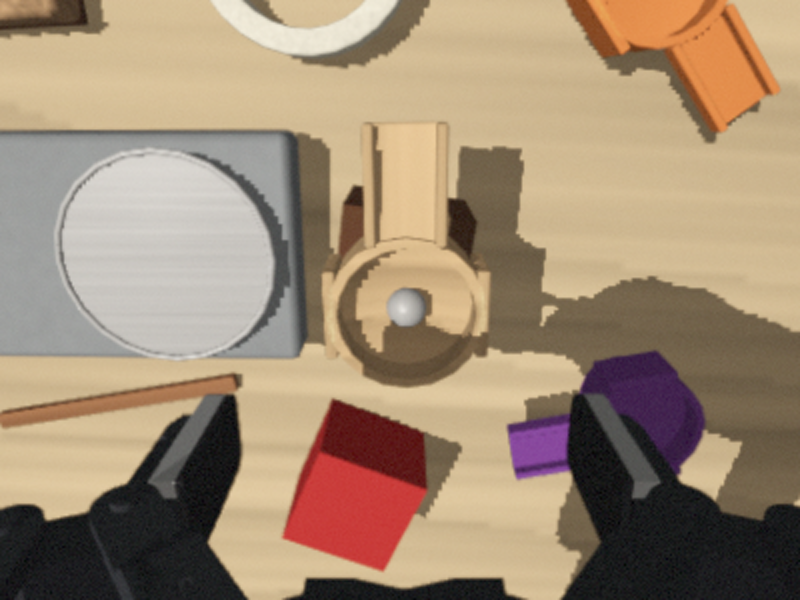

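The dish, ball and spout are centred between the jaws at column 322 and lined up with them. I'll descend and close slowly.

>>> step_arm(moves=[[0,-0.0003,0.015,0,0,0,0.0854],[0,0,0.015,0,0,0,0.0854],[0,0,0.015,0,0,0,0.0854],[0,0,0.015,0,0,0,0.0854],[0,0,0.012,0,0,0,0.0854],[0,0,0.01,0,0,0,0.0854],[0,0,0,0,0,0,0.082],[0,0,0,0,0,0,0.079]])

```text
time: 11.25
tool_pos: [0.5107, -0.0856, 0.0584]
tool_rot: [-0.0, 1.0, 0.021, -0.0]
contact_force: [0.2, -0.2, -0.4]
gripper_width: 0.923
```

```bash
python3 - <<'E'
from h import *
s,p,r=pose(); y=r.as_matrix()[:,1]; print(s["time"],p,np.degrees(np.arctan2(y[1],y[0])),s["contact_force"],s["gripper_width"])
z=snap("wrist","w8"); cv2.imwrite("pics/w8.png",z["p"][:,:,::-1])
E
```

```text
11.25 [ 0.51070528 -0.08557343  0.05843838] -87.60602032238923 [ 0.15460713 -0.2010604  -0.36289286] 0.9226865768155637
```

View pics/w8.png

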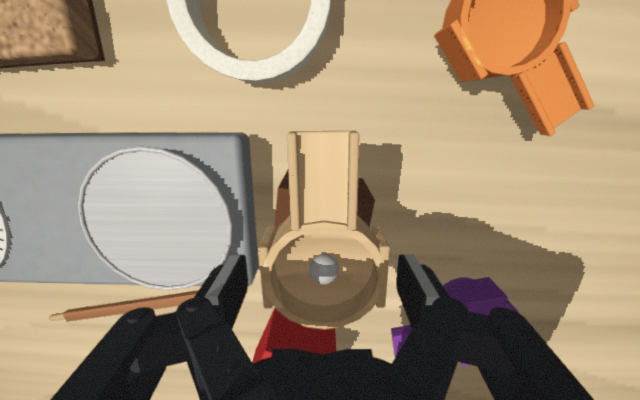

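>>> step_arm(moves=[[0,0.0007,0,0,0,0,0.076],[0,0,0,0,0,0,0.073],[0,0,0,0,0,0,0.071],[0,0,0,0,0,0,0.07],[0,0,0,0,0,0,0.069],[0,0,0,0,0,0,0.068],[0,0,0,0,0,0,0.067],[0,0,0,0,0,0,0.066]])

```text
time: 12.1
tool_pos: [0.5106, -0.0862, 0.0585]
tool_rot: [0.0, 1.0, 0.021, -0.0]
contact_force: [0.4, 0.2, -0.3]
gripper_width: 0.773
```

>>> step_arm(moves=[[0,0,0,0,0,0,0.0655],[0,0,0,0,0,0,0.065],[0,0,0,0,0,0,0.0645],[0,0,0,0,0,0,0.064],[0,0,0,0,0,0,0.0635],[0,0,0,0,0,0,0.063]])

```text
time: 12.7
tool_pos: [0.5108, -0.0864, 0.0588]
tool_rot: [0.0, 1.0, 0.021, 0.0]
contact_force: [-1.3, -0.0, 1.7]
gripper_width: 0.747
```

```bash
python3 - <<'E'
from h import *
s,p,r=pose(); y=r.as_matrix()[:,1]; print(s["time"],p,np.degrees(np.arctan2(y[1],y[0])),s["contact_force"],s["gripper_width"])
z=snap("wrist","w9"); cv2.imwrite("pics/w9.png",z["p"][:,:,::-1])
E
```

```text
12.7 [ 0.51082754 -0.08636492  0.05882023] -87.60974097327438 [-1.26647974 -0.00494246  1.73308428] 0.7468488134223424
```

View pics/w9.png

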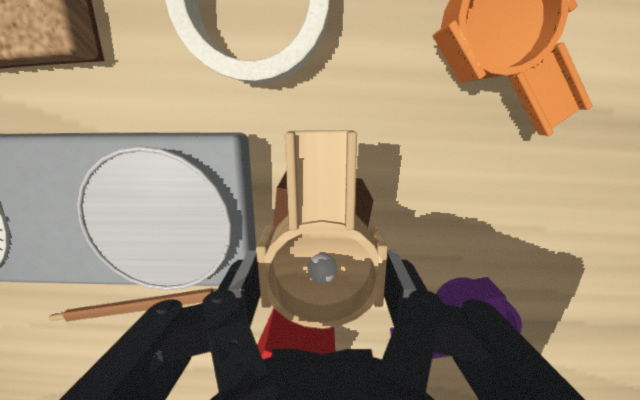

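The ball is central and the fingers touch the cheeks. I'll firm up the grip.

>>> step_arm(moves=[[0,0,0,0,0,0,0.061],[0,0,0,0,0,0,0.058],[0,0,0,0,0,0,0.054],[0,0,0,0,0,0,0.05],[0,0,0,0,0,0,0.05],[0,0,-0.001,0,0,0,0.05],[0,0,-0.002,0,0,0,0.05]])

```text
time: 13.45
tool_pos: [0.5098, -0.0859, 0.0605]
tool_rot: [-0.0, 1.0, 0.021, -0.001]
contact_force: [-0.5, -0.4, -1.6]
gripper_width: 0.731
```

```bash
python3 - <<'E'
from h import *
s,p,r=pose(); print(s["time"],p,s["contact_force"],s["ft_torque"],s["gripper_width"])
z=snap("wrist","w10"); cv2.imwrite("pics/w10.png",cv2.resize(z["p"][110:350,200:440,::-1],None,fx=2.5,fy=2.5,interpolation=cv2.INTER_CUBIC))
z=snap("side","s10"); cv2.imwrite("pics/s10.png",cv2.resize(z["p"][130:300,200:400,::-1],None,fx=3.5,fy=3.5,interpolation=cv2.INTER_CUBIC))
E
```

```text
13.45 [ 0.50978903 -0.08588375  0.06048924] [-0.50877734 -0.41595971 -1.5569414 ] [ 0.00012615  0.06155239 -0.03742001] 0.7305806622776797
```

View pics/w10.png

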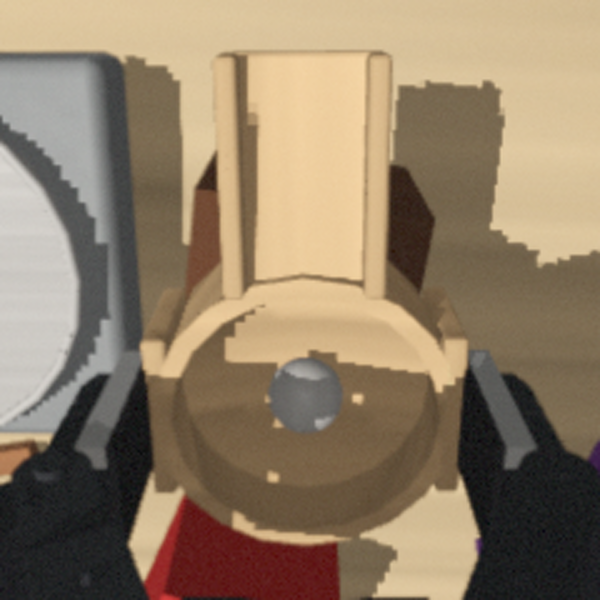

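View pics/s10.png

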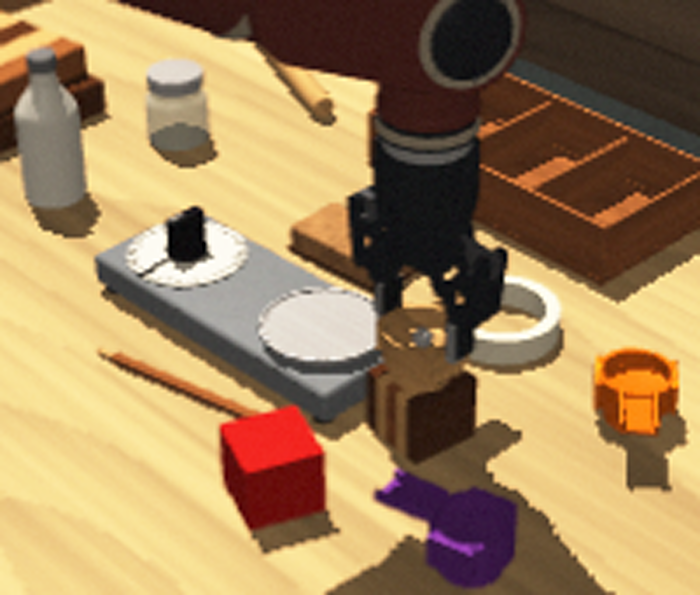

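The dish is held level, the ball is central, and the wrist force shows the weight is off the block. I'll lift smoothly.

>>> step_arm(moves=[[0,0,-0.003,0,0,0,0.05],[0,0,-0.005,0,0,0,0.05],[0,0,-0.007,0,0,0,0.05],[0,0,-0.008,0,0,0,0.05],[0,0,-0.008,0,0,0,0.05],[0,0,-0.008,0,0,0,0.05],[0,0,-0.008,0,0,0,0.05],[0,0,-0.008,0,0,0,0.05]])

```text
time: 14.35
tool_pos: [0.5107, -0.0862, 0.1174]
tool_rot: [0.0, 1.0, 0.021, 0.0]
contact_force: [0.9, -0.3, -0.8]
gripper_width: 0.731
```

>>> step_arm(moves=[[0,0,-0.008,0,0,0,0.05],[0,0,-0.006,0,0,0,0.05],[0,0,-0.004,0,0,0,0.05],[0,0,-0.002,0,0,0,0.05],[0,0,-0.002,0,0,0,0.05],[0,0,-0.001,0,0,0,0.05],[0,0,0,0,0,0,0.05],[0,0,0,0,0,0,0.05]])

```text
time: 15.15
tool_pos: [0.5105, -0.0862, 0.1392]
tool_rot: [-0.0, 1.0, 0.021, -0.0]
contact_force: [-0.2, 0.1, -0.8]
gripper_width: 0.729
```

```bash
python3 - <<'E'
from h import *
s,p,r=pose(); y=r.as_matrix()[:,1];print(s["time"],p,np.degrees(np.arctan2(y[1],y[0])),s["contact_force"],s["ft_torque"],s["gripper_width"],r.as_matrix()[:,2])
z=snap("wrist","w11"); cv2.imwrite("pics/w11.png",z["p"][:,:,::-1])
E
```

```text
15.15 [ 0.51049316 -0.0861815   0.13921724] -87.6073241030385 [-0.21560668  0.07989548 -0.84272902] [0.00879861 0.02981933 0.02573737] 0.7288280491008625 [-4.62116300e-04  1.55362788e-04 -9.99999881e-01]
```

View pics/w11.png

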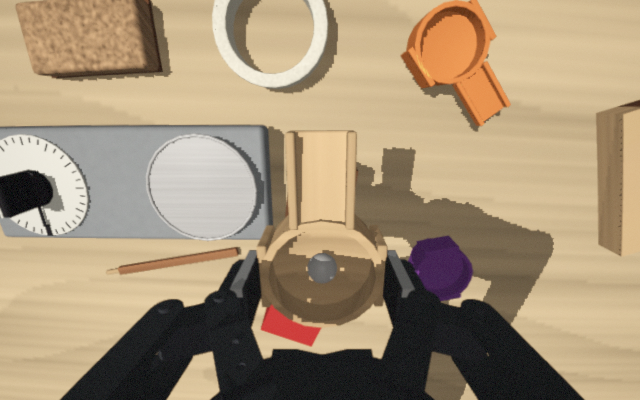

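>>> step_arm(moves=[[0,0,0,0,0,-0.03,0.05],[0,0,0,0,0,-0.06,0.05],[0,0,0,0,0,-0.09,0.05],[0,0,0,0,0,-0.1,0.05],[0,0,0,0,0,-0.1,0.05],[0,0,0,0,0,-0.1,0.05],[0,0,0,0,0,-0.1,0.05],[0,0,0,0,0,-0.1,0.05]])

```text
time: 16.0
tool_pos: [0.5106, -0.0862, 0.1394]
tool_rot: [-0.0, 0.935, 0.356, -0.0]
contact_force: [-0.8, -0.5, -2.1]
gripper_width: 0.73
```

>>> step_arm(moves=[[0,0,0,0,0,-0.1,0.05],[0,0,0,0,0,-0.1,0.05],[0,0,0,0,0,-0.1,0.05],[0,0,0,0,0,-0.1,0.05],[0,0,0,0,0,-0.1,0.05],[0,0,0,0,0,-0.1,0.05],[0,0,0,0,0,-0.1,0.05],[0,0,0,0,0,-0.07,0.05]])

```text
time: 16.8
tool_pos: [0.5106, -0.0862, 0.1394]
tool_rot: [-0.0, 0.733, 0.68, -0.0]
contact_force: [-0.9, 0.7, -1.2]
gripper_width: 0.733
```

>>> step_arm(moves=[[0,0,0,0,0,-0.04,0.05],[0,0,0,0,0,-0.01,0.05],[0,0,0,0,0,0,0.05],[0,0,0,0,0,0,0.05],[0,0,0,0,0,0,0.05]])

```text
time: 17.3
tool_pos: [0.5107, -0.0862, 0.1395]
tool_rot: [-0.0, 0.717, 0.697, 0.0]
contact_force: [-0.8, 0.2, -1.5]
gripper_width: 0.729
```

```bash
python3 - <<'E'
from h import *
s,p,r=pose(); y=r.as_matrix()[:,1];print(s["time"],p,np.degrees(np.arctan2(y[1],y[0])),s["contact_force"],s["ft_torque"],s["gripper_width"],r.as_matrix()[:,2])
z=snap("wrist","w12"); cv2.imwrite("pics/w12.png",z["p"][:,:,::-1])
z=snap("scene","sc12"); cv2.imwrite("pics/sc12.png",cv2.resize(z["p"][140:260,220:420,::-1],None,fx=4,fy=4,interpolation=cv2.INTER_CUBIC))
z=snap("side","sd12"); cv2.imwrite("pics/sd12.png",cv2.resize(z["p"][130:280,200:400,::-1],None,fx=4,fy=4,interpolation=cv2.INTER_CUBIC))
E
```

```text
17.3 [ 0.5106504  -0.08621089  0.13947628] -1.6703257851141968 [-0.79802785  0.21737651 -1.46798068] [ 0.00200651 -0.00830491 -0.03692561] 0.7293423358869909 [-5.77147783e-06  3.79471952e-05 -9.99999999e-01]
```

View pics/w12.png

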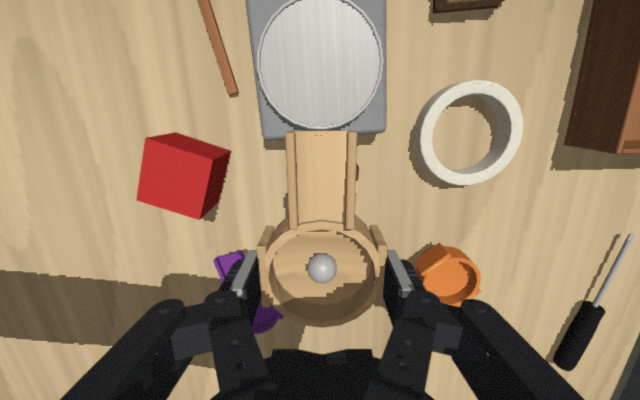

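View pics/sc12.png

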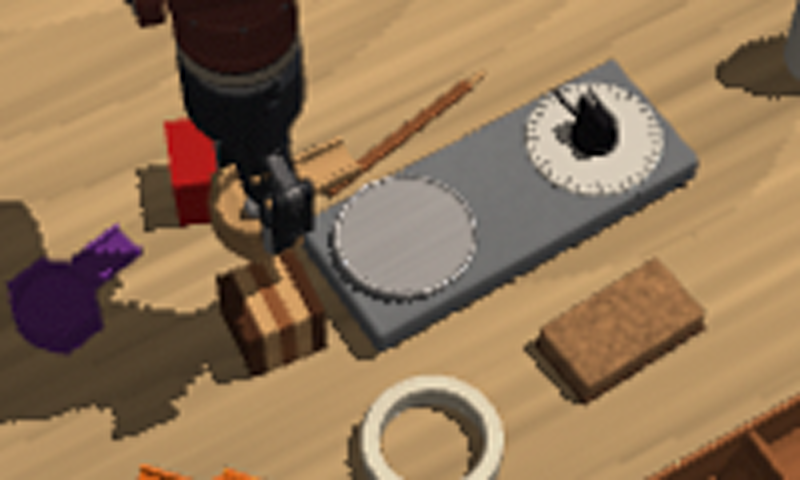

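View pics/sd12.png

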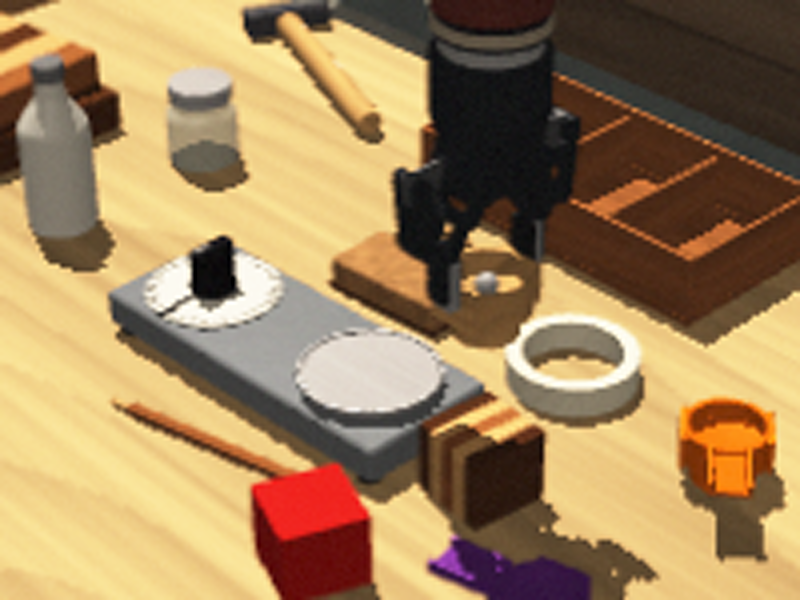

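The wrist view shows the ball centred at (322,268), the spout tip at about (321,131) and the pan centre at about (320,62). I'll check the aim in numbers.

```bash
python3 - <<'E'
from h import *
z=load("w12.npz"); s,p,r=pose(); L=.0807
W=lambda xy,h:onplane(z,[xy],h)[0,:2]
ball=W((322,268),.0891+L); tl,tr=W((286.5,132),.096+L),W((356,131.5),.096+L); tip=(tl+tr)/2
m=np.zeros((400,640),np.uint8); g=z["p"].astype(int)
k=[(258,62),(383,62),(320,-4)]
pts=[(258,60),(262,90),(275,108),(295,122),(345,123),(366,108),(378,90),(383,60),(375,25),(265,28)]
P=np.array([W(q,.046) for q in pts]); A=np.c_[2*P,np.ones(len(P))]; c=np.linalg.lstsq(A,(P**2).sum(1),rcond=None)[0]; pan=c[:2]; print("pan",pan,np.sqrt(c[2]+pan@pan))
a=lambda v:np.degrees(np.arctan2(v[1],v[0]))
print("ball",ball,"tip",tip,np.linalg.norm(tip-ball),np.linalg.norm(tl-tr))
print("spout",a(tip-ball),"by tool",a(r.as_matrix()[:,0]),"topan img",a(pan-ball),"topan w6",a(np.array([.513,.0281])-p[:2]),"topan tcp",a(pan-p[:2]))
cl=W((262,230),.099+L);cr=W((383,229),.099+L);print("cheeks mid",(cl+cr)/2,a(cl-cr))
cv2.imwrite("pics/w12c.png",cv2.resize(z["p"][0:300,220:420,::-1],None,fx=2,fy=2,interpolation=cv2.INTER_CUBIC))
E
```

```text
pan [0.51288736 0.02891992] 0.051794824565368346
ball [ 0.51097193 -0.08582513] tip [ 0.51261579 -0.01423977] 0.07160423231171069 0.030065825031884708
spout 88.68451135528817 by tool 88.33498081597746 topan img 89.04365635906672 topan w6 88.81916321525233 topan tcp 88.88360091573435
cheeks mid [ 0.51192497 -0.05899014] 178.9330975752356
```

View pics/w12c.png

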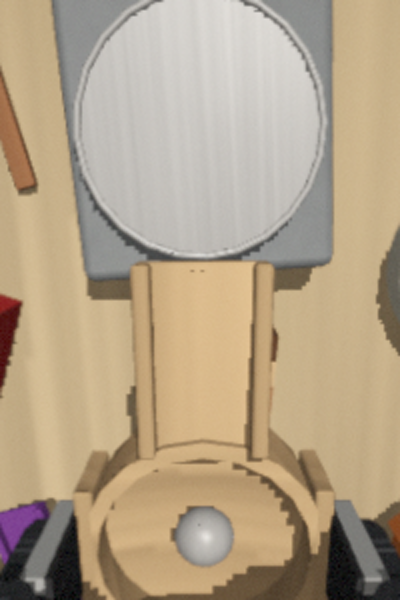

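The aim is within about 0.4° and the tip is 9 mm inside the pan's edge. I'll hold for a moment, then do a final check.

>>> step_arm(moves=[[0,0,0,0,0,0,0.05],[0,0,0,0,0,0,0.05],[0,0,0,0,0,0,0.05],[0,0,0,0,0,0,0.05]])

```text
time: 17.85
tool_pos: [0.5106, -0.0862, 0.1395]
tool_rot: [0.0, 0.717, 0.697, -0.0]
contact_force: [0.0, -0.8, -1.3]
gripper_width: 0.733
```

```bash
python3 - <<'E'
from h import *
z=snap("wrist","w13"); s=state(); print(s["time"],s["tool_pos"],np.abs(s["joint_vel"]).max(),s["gripper_width"])
a,b=load("w12.npz")["p"].astype(int),z["p"].astype(int); print("diff",np.abs(a-b)[230:310,270:370].mean())
print(job_done())
E
```

```text
17.9 [ 0.5106473  -0.08623826  0.13952436] 0.0012457178496245289 0.7291472106496926
diff 1.533625
the job is handed in; nothing more can be done
None
```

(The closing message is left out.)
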